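# Hang the wet brush in the dryer and hold the air lever in the green

### The job

Dry the brush with the red collar: take it out of the wooden stand, hang it hair-down in the dryer's metal tube so that its collar sits flat on the rim, and let go of it. Then press the dryer's sprung lever down by its black paddle until the pointer stands in the green zone, never far into the red, and keep holding it there: you finish while still pressing. Leave the other brushes and everything else on the desk where they are.

Things in the scene. Friction and masses are not known exactly. Their poses are not given: they have to be found in the camera images.
- brush_red: Brush to dry, hair down: wooden handle 11 mm thick, 178 mm long in all, 35 g. A red collar (32 mm wide, 6 mm thick) carries it in one of the stand's holes. Origin: centre of the collar's underside; z up along the handle. Above the collar 60 mm of handle stand free to grip, red end cap at the top. Hair (16 mm at its widest) tapers to a point 112 mm below the origin; ferrule 13.6 mm.
- brush_blue: Writing brush like brush_red, same sizes, with a blue collar and a blue end cap; it hangs in another hole of the stand and stays there. Origin: centre of the collar's underside, z axis up along the handle.
- brush_white: Writing brush like brush_red, same sizes, with a white collar and a white end cap; it hangs in another hole of the stand and stays there. Origin: centre of the collar's underside, z axis up along the handle.
- stand: Fixed wooden brush stand, board 210 x 100 mm, with a holed shelf (206 x 60 mm, 12 mm thick) on two end posts; shelf top 130 mm above the desk. Three 22 mm holes in a row along its own x axis (away from the robot at yaw 0) at x = -60, 0, +60 mm hold the three brushes. Origin: centre of its underside on the desk.
- dryer: Fixed brush dryer, base 200 x 280 mm. Own axes: x away from the robot, y to the left (at yaw 0). At y = +85 mm stands a metal tube; on the other side is a cream housing (top 71 mm high) with the sprung lever. Origin: centre of its underside on the desk.
- tube_mouth (a point): Centre of the open mouth of the dryer's upright metal tube, at the height of its flat rim, 145 mm above the desk. Tube outside diameter 62 mm, bore 22 mm, 125 mm deep: a brush goes in hair first and hangs by its collar, the origin of the brush then coinciding with this point.
- lever (a joint): Dryer lever angle, rad; pivot along dryer y at x +10, y -80 mm, 110 mm high. 0 = at rest, arm towards the robot raised 0.384 above level; grows as the paddle is pressed down, stop 0.60. Pointer at its far end: white 0 to 0.26, green 0.26 to 0.40, red above. A spring returns it to 0 when let go: at the paddle about 2 N start it, 6 N hold it in mid-green, 9 N reach the stop.
- paddle_top (a point): Centre of the top face of the lever's black rubber paddle (50 mm along the lever x 46 mm, 12 mm thick, 120 mm from the pivot; it leans with the lever and is level at 0.384): press here from above. At rest about 160 mm above the desk; it goes down 38 mm (to 122 mm) and 10 mm towards the robot as the lever reaches 0.33, mid-green.
- inkstone: Loose dark ink slab 90 x 130 x 20 mm, a bystander. Origin: centre of its underside.
- paperweight: Loose dark steel bar 30 x 200 x 16 mm with a small brass knob, a bystander. Origin: centre of its underside.
- water_bowl: Loose blue bowl, 100 mm across, 45 mm high, a bystander. Origin: centre of its underside.
- paste_pot: Loose white lidded pot, 66 mm across, 40 mm high, a bystander. Origin: centre of its underside.
- ink_jug: Loose grey-blue jug 70 x 100 mm (with its handle 136 mm), 192 mm high with a white cap, a bystander. Origin: centre of the underside of its main body.
- seal_stone: Loose upright stone block 26 x 26 x 65 mm, a bystander. Origin: centre of its underside.

How it is judged:
By the outcome, as a careful person would: the job done as asked, in the order asked, and still so for the second after the job is handed in, while the arm keeps its last pose, push and grip.
It also fails if it takes over 54 s, if anything falls off the work surface, if the arm or the gripper's body presses on something with over 40 N, if the wrist force passes 120 N, or if a joint passes its speed limit or range.

### The arm

A 6-joint arm with a two-finger parallel gripper is mounted at the origin on the work surface. World frame = base frame: x ahead of the robot, y to its left, z up, the work surface at z = 0. Lengths are in mm, angles in degrees, forces in N, time in s.
With the tool pointing down it reaches from about 300 to 850 mm from the base axis. Payload 4.2 kg.
Tool frame: the origin (TCP) lies midway between the tips of the shut fingers; the grasp point (between the pads) lies 19 mm behind it; x points along the fingers, y is the direction in which the jaws open and shut, and the axes are right-handed (so a half turn about x gives the same grasp; the last joint's range is limited). The gripper opens to 91 mm and grips with 3 to 60 N. Pads are 32 mm wide; open, the fingers measure 118 mm over their backs; the gripper's body (76 mm by 178 mm) begins 60 mm behind the grasp point.
Start: joints at [66.463, 18.312, 89.639, -0, 72.044, -1.146], TCP at [219.037, 531.663, 213.976] pointing down, gripper open.
Joint ranges: [-177.97, 177.97], [-48.28, 115.42], [12.27, 149.76], [-77.06, 257.06], [2.81, 150.46], [-146.56, 146.56]. Speed limits (degrees/s): [147.25, 147.25, 180, 180, 180, 180].

### API

Orientations are given as [roll, pitch, yaw] about the fixed x, y, z axes, in that order (R = Rz(yaw) Ry(pitch) Rx(roll)).
In Python, from workcell import * gives the robot as it stands.
- The arm moves only by the shell command python3 -m handwheel 'ROWS' [FORCE]. ROWS is a JSON object of lists of equal length, an entry for each row: "gripper": the closure, from 0 (fully open) to 1 (shut); "offset": the shift along the tool's x, y, z in mm, a list of three; "rot": the turn, a rotation vector about the tool's x, y, z in degrees, a list of three. A call has 1 to 5 rows; each row is the pose to reach, as a shift and turn from the pose commanded when the call began, along the tool's axes at that moment; what a row does not reach only later rows make up. A row lasts 1/12 s, in which the tool goes at most 41.7 mm and 7.16 degrees, less where a joint would pass 70% of its speed; a pose out of reach is approached as far as the arm can. A call with a gripper value outside its range is refused whole. The fingers move at their own pace and stop on an object; FORCE is the grip in N (left out, the last holds). Time passes only in rows, so rows that repeat a pose let the fingers close. It gives the time, the measured TCP pose, the force and the opening at its end, in the units of the state.
- state(): the state, without advancing time (a new reading comes with each control period).
- grab_frame(name): name is "scene" or "top"; returns the picture (480x640x3 uint8, red, green, blue); there is no depth.
- camera_params(name): a dict with "fx", "fy", "cx", "cy" (pixels), "k1" (the pictures are not rectified: a ray, as slopes to the right and down, at radius r is drawn at 1 + k1 r^2 times it, then the intrinsics apply), "position" and "attitude" of the camera in the world. Camera axes: x right, y up, looking along -z (the intrinsics and any distortion apply to the point x, -y, -z); pixel columns grow to the right and rows downward; lengths in mm; the calibration is good to about 2 mm. A picture is of the moment at which its call begins. camera_params takes no time and is no camera call.
- job_done(): hands the job in, once; it reports no verdict.
The state is a dict: "time_s": time; "qpos": joint angles; "qvel": joint speeds; "effort": joint torques, N m; "ee_pos": TCP position; "ee_rot": TCP orientation; "force": force on the tool from outside, world axes, zero at the start; "torque": the same for the moment, N m; "gripper_width": finger opening in mm.
Only numpy, scipy, OpenCV 4.12 (cv2) and the standard library are available. Lean on these libraries where they do the work, as an engineer would, in place of code of your own. Each camera call takes 0.05 s, during which the arm holds its last target.

## Working session

There is one attempt and no reset: what is moved stays moved. The work goes in short steps, Python scripts to look and compute and a shell command to move; the robot and the scene stay as the last step left them, time stands still between calls to the robot, and variables do not carry over. Pictures are saved under pics/ and viewed, and the job is handed in when it is done.

```bash
mkdir -p pics; ls; python3 - <<'E'
from workcell import *
import cv2
print(state())
for n in("scene","top"):
    print(n,camera_params(n))
    cv2.imwrite(f"pics/{n}0.png",cv2.cvtColor(grab_frame(n),cv2.COLOR_RGB2BGR))
E
```

```text
pics
{'time_s': 0.0, 'qpos': array([ 6.64617629e+01,  1.83527967e+01,  8.97070736e+01, -2.43025278e-03,
        7.20426566e+01, -1.14622843e+00]), 'qvel': array([-0.06822439,  0.08908505, -0.03857521,  0.03433218,  0.0053744 ,
        0.00136114]), 'effort': array([ 6.42352443e-04, -4.12470782e+01, -2.31976497e+01,  7.27433665e-02,
        4.58260160e-02, -1.38695286e-04]), 'ee_pos': array([218.85473271, 531.17633857, 213.10416606]), 'ee_rot': array([ -89.85524213,   89.89744708, -112.24649943]), 'force': array([ 0.854165  , -0.3575991 ,  0.30614503]), 'torque': array([ 0.04033019,  0.00414801, -0.03749308]), 'gripper_width': 91.02569485907341}
scene {'fx': 508.75153295616036, 'fy': 508.75153295616036, 'cx': 326.4519176953239, 'cy': 242.22303824141628, 'k1': 0.051386125632622064, 'position': array([ 996.88460186, -580.31249423, 1156.83818731]), 'attitude': array([33.1025084 , -0.57128195, 35.65017059])}
top {'fx': 574.315185896056, 'fy': 574.315185896056, 'cx': 323.597422718418, 'cy': 235.12936187094513, 'k1': 0.06477545770287252, 'position': array([ 398.33151447,  -41.40149747, 1365.54643519]), 'attitude': array([ 10.62472408,   1.22786186, -88.58324609])}
```

View pics/scene0.png

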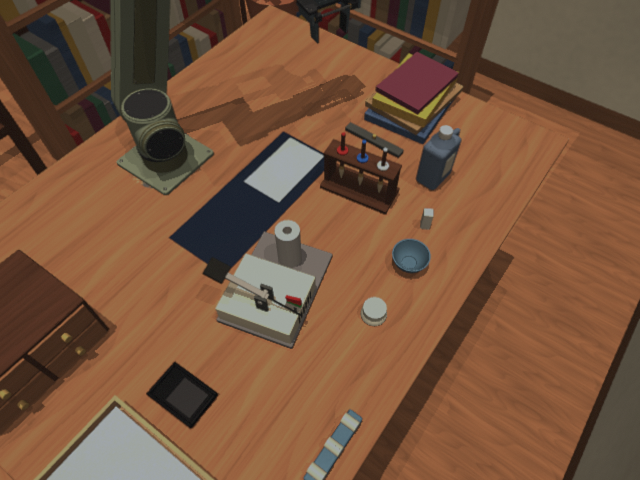

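View pics/top0.png

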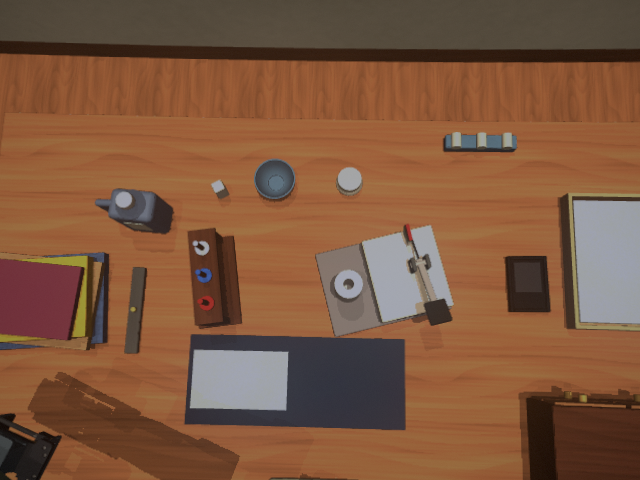

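The top view shows the stand (brushes red ~(206,302), blue (203,275), white (201,247)), the tube mouth ~(348,285) and the black paddle ~(437,311). I'll enlarge these areas.

```bash
cat > h.py <<'E'
import numpy as np, cv2
from scipy.spatial.transform import Rotation as R
from workcell import camera_params
def cam(n):
    c=camera_params(n); A=R.from_euler('xyz',c['attitude'],degrees=True).as_matrix(); return c,A
def proj(n,P):
    c,A=cam(n); p=(np.atleast_2d(P)-c['position'])@A
    s=np.c_[p[:,0],-p[:,1]]/(-p[:,2:3]); r2=(s**2).sum(1,keepdims=True); s=s*(1+c['k1']*r2)
    return s*[c['fx'],c['fy']]+[c['cx'],c['cy']]
def ray(n,uv):
    c,A=cam(n); d=(np.array(uv,float)-[c['cx'],c['cy']])/[c['fx'],c['fy']]; s=d.copy()
    for _ in range(20): s=d/(1+c['k1']*(s@s))
    v=A@np.array([s[0],-s[1],-1]); return c['position'],v/np.linalg.norm(v)
def atz(n,uv,z):
    o,v=ray(n,uv); return o+v*(z-o[2])/v[2]
def tri(a,b):
    o1,v1=ray('scene',a);o2,v2=ray('top',b)
    t=np.linalg.lstsq(np.c_[v1,-v2],o2-o1,rcond=None)[0]
    p,q=o1+v1*t[0],o2+v2*t[1]; return (p+q)/2,np.linalg.norm(p-q)
E
python3 - <<'E'
import cv2
s=cv2.imread('pics/scene0.png');t=cv2.imread('pics/top0.png')
def crop(i,x,y,w,h,k,n): cv2.imwrite('pics/'+n,cv2.resize(i[y:y+h,x:x+w],None,fx=k,fy=k,interpolation=cv2.INTER_CUBIC))
crop(s,315,120,100,75,8,'c1.png')
crop(t,180,225,80,60*2-10,5,'c2.png')
crop(s,195,215,150,110,5,'c3.png')
crop(t,310,220,150,115,5,'c4.png')
E
```

```text
(no output)
```

View pics/c1.png

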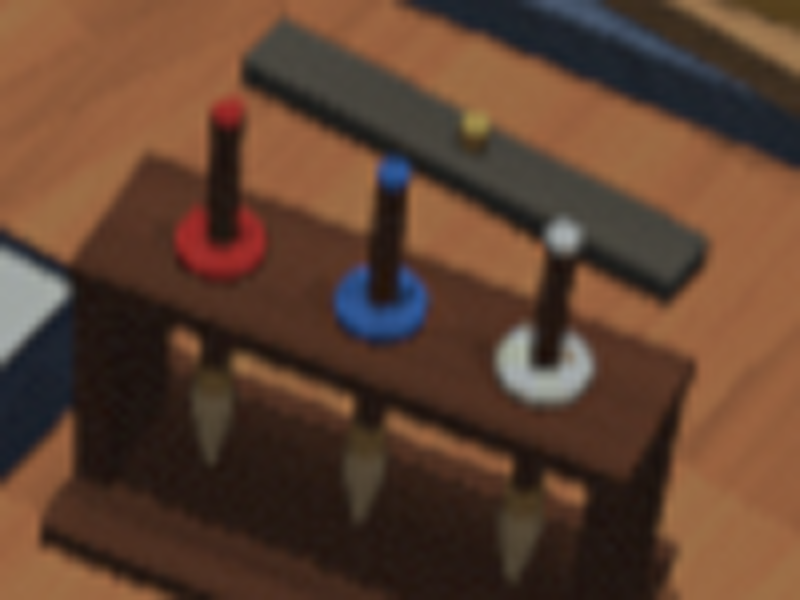

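View pics/c2.png

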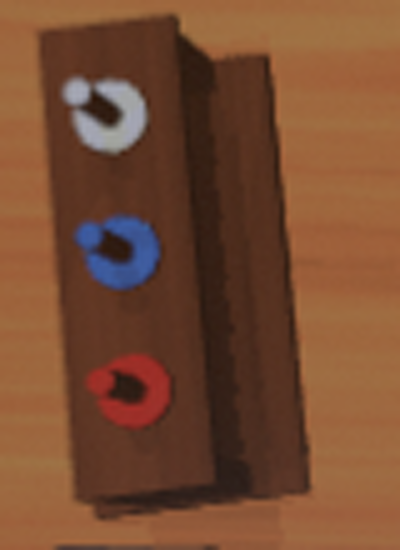

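View pics/c3.png

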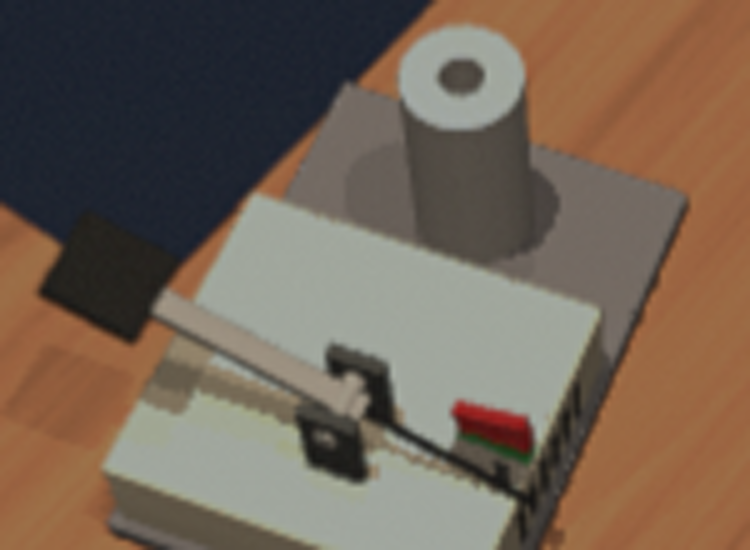

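View pics/c4.png

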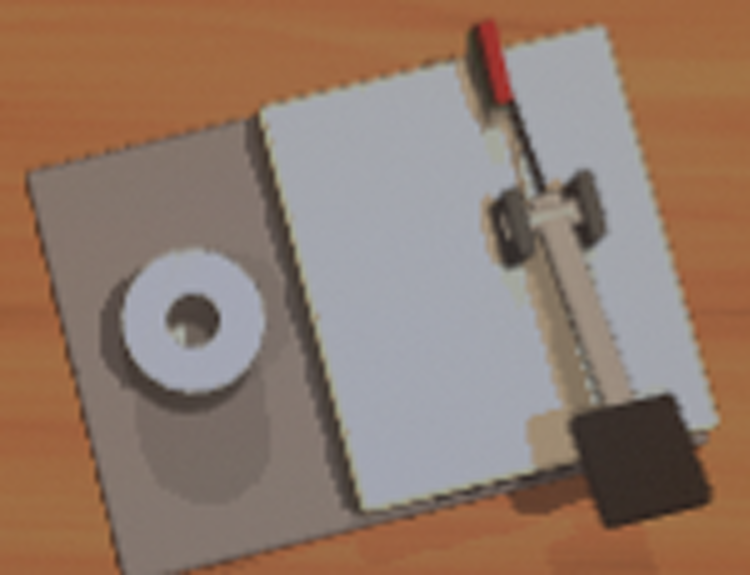

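The crops show, in scene crop c1, the red collar top ≈(221,240) and cap (228,113). In top crop c2 the collars are red (135,390), blue (124,252) and white (111,116). The tube rim centre is c3 (462,77) and c4 (193,321). Next I'll convert these to positions.

```bash
python3 - <<'E'
from h import *
f=lambda X,o,k:(np.array(X)+.5)/k-.5+np.array(o)
S1=lambda X:f(X,(315,120),8);T2=lambda X:f(X,(180,225),5);S3=lambda X:f(X,(195,215),5);T4=lambda X:f(X,(310,220),5)
for n,a,b in(("red",(221,240),(135,390)),("blue",(381,300),(124,252)),("white",(545,360),(111,116))):
    print(n,tri(S1(a),T2(b)),atz('scene',S1(a),136),atz('top',T2(b),136))
print('cap',tri(S1((228,113)),T2((101,383))), atz('scene',S1((228,108)),196),atz('top',T2((101,383)),196))
a,b=(462,77),(193,321)
print('tube',tri(S3(a),T4(b)),atz('scene',S3(a),145),atz('top',T4(b),145))
print('tubein',atz('scene',S3((461,76)),145),atz('top',T4((192,321)),145))
tm=(atz('scene',S3(a),145)+atz('top',T4(b),145))/2
# yaw from pads: base corners top view z~? base left corner
for p in ((28,175),(258,115)): print(atz('top',T4(p),15))
for p in ((258,105),(605,27),(365,512)): print('hous',atz('top',T4(p),71))
E
```

```text
red (array([476.52800622, 236.6105131 , 135.02165607]), np.float64(0.7300341921481995)) [476.81097227 235.51716928 136.        ] [476.72311035 236.6587288  136.        ]
blue (array([535.61483277, 245.22454249, 135.63344671]), np.float64(0.22137356996294366)) [535.71539193 244.83187163 136.        ] [535.65364855 245.22045204 136.        ]
white (array([594.69467752, 254.52814275, 136.30531406]), np.float64(0.21269784842160488)) [594.51186992 254.68338325 136.        ] [594.82192646 254.67949397 136.        ]
cap (array([475.6067104 , 237.79798925, 192.70404314]), np.float64(0.1474410104442911)) [476.06324302 236.79297033 196.        ] [475.44154652 237.0677157  196.        ]
tube (array([522.52805132, -64.6617629 , 143.24887029]), np.float64(0.37945280069408155)) [523.22399411 -65.69671434 145.        ] [522.47968944 -64.48981996 145.        ]
tubein [522.47443189 -65.51953958 145.        ] [522.46991015 -64.06516607 145.        ]
[603.42836275  12.61130469  15.        ]
[634.69433276 -96.26389887  15.        ]
hous [629.53356052 -93.93067582  71.        ]
hous [ 669.10426096 -251.79808331   71.        ]
hous [ 446.93106026 -143.56660598   71.        ]
```

Both cameras agree to about 1 mm. Stand yaw is about 8.7° and dryer yaw about 14.5°. Next is the approach in tool axes.

```bash
cat >> h.py <<'E'
def Rt(s): return R.from_euler('xyz',s['ee_rot'],degrees=True).as_matrix()
def goal(yaw,sgn=1):
    y=sgn*np.array([-np.sin(np.radians(yaw)),np.cos(np.radians(yaw)),0]); x=np.array([0,0,-1.]); return np.c_[x,y,np.cross(x,y)]
def go(s,P,G=None):
    M=Rt(s); off=M.T@(np.array(P)-s['ee_pos']); print('offset',off.round(1),'n',np.linalg.norm(off).round(1))
    if G is not None: print('rot',np.degrees(R.from_matrix(M.T@G).as_rotvec()).round(2))
E
python3 - <<'E'
from h import *
from workcell import state
s=state(); M=Rt(s); print(M.round(3))
for g in(1,-1): go(s,[476.6,236.2,235],goal(8.7,g))
f=lambda X,o,k:(np.array(X)+.5)/k-.5+np.array(o)
S3=lambda X:f(X,(195,215),5);T4=lambda X:f(X,(310,220),5)
for a,b in (((88,213),(570,412)),((177,262),(672,393)),((40,290),(610,520)),((133,335),(710,490))): 
  pass
# paddle corners scene: near-left etc
sc=[(88,213),(177,262),(133,335),(40,288)]
tp=[(610,527),(570,412),(672,393),(710,495)]
import itertools
for k in range(4):
    q=[tri(S3(sc[i]),T4(tp[(i+k)%4])) for i in range(4)]
    print(k,[(p.round(0),e.round(1)) for p,e in q])
E
```

```text
[[-0.001  0.381  0.925]
 [-0.001  0.925 -0.381]
 [-1.    -0.002 -0.   ]]
offset [ -21.5 -174.6  350.7] n 392.4
rot [-3.109e+01 -3.000e-02  9.000e-02]
offset [ -21.5 -174.6  350.7] n 392.4
rot [1.4891e+02 1.2000e-01 3.0000e-02]
0 [(array([ 441., -235.,  165.]), np.float64(2.3)), (array([ 486., -224.,  151.]), np.float64(4.4)), (array([ 496., -265.,  153.]), np.float64(2.2)), (array([ 454., -277.,  168.]), np.float64(1.1))]
1 [(array([ 472., -231.,  197.]), np.float64(38.8)), (array([ 500., -249.,  196.]), np.float64(20.9)), (array([ 468., -271.,  127.]), np.float64(36.9)), (array([ 434., -253.,  119.]), np.float64(24.0))]
2 [(array([ 486., -254.,  235.]), np.float64(13.0)), (array([ 474., -254.,  175.]), np.float64(59.1)), (array([ 448., -246.,   71.]), np.float64(15.1)), (array([ 468., -248.,  158.]), np.float64(65.6))]
3 [(array([ 460., -259.,  212.]), np.float64(23.1)), (array([ 455., -229.,  122.]), np.float64(39.4)), (array([ 482., -241.,  107.]), np.float64(29.5)), (array([ 481., -272.,  197.]), np.float64(37.8))]
```

```bash
python3 -m handwheel '{"gripper":[0,0,0,0,0],"offset":[[-6,-9,18],[-14,-25,50],[-20,-42,85],[-21.5,-60,120],[-21.5,-78,156]],"rot":[[-3,0,0],[-9,0,0],[-16,0,0],[-23,0,0],[-29,0,0]]}' 20; python3 - <<'E'
from h import *
from workcell import state
go(state(),[476.6,236.2,235],goal(8.7))
E
```

```text
time_s: 0.52
ee_pos: [331.6, 402.2, 235.7]
ee_rot: [48.4, 90.0, 55.0]
force: [0.8, -0.1, -0.1]
gripper_width: 91.1
offset [   0.7 -181.6  124.8] n 220.4
rot [-2.07  0.03 -0.03]
```

```bash
python3 -m handwheel '{"gripper":[0,0,0,0,0],"offset":[[0,-33,22],[0,-66,45],[0,-99,68],[0,-130,89],[0,-155,107]],"rot":[[-2,0,0],[-2,0,0],[-2,0,0],[-2,0,0],[-2,0,0]]}' ; python3 -m handwheel '{"gripper":[0,0,0],"offset":[[0,-20,14],[0,-27,18],[0,-27,18]],"rot":[[0,0,0],[0,0,0],[0,0,0]]}' ;python3 - <<'E'
from h import *
from workcell import state
go(state(),[476.6,236.2,235],goal(8.7))
E
```

```text
time_s: 0.93
ee_pos: [455.3, 258.3, 235.2]
ee_rot: [-119.2, 90.0, -111.0]
force: [-0.5, 0.4, 0.3]
gripper_width: 91.0
time_s: 1.18
ee_pos: [476.6, 235.3, 235.0]
ee_rot: [-165.6, 90.0, -157.5]
force: [0.0, 0.1, -0.5]
gripper_width: 91.2
offset [-0.   0.9  0.1] n 0.9
rot [-0.63 -0.05  0.01]
```

```bash
python3 -m handwheel '{"gripper":[0,0,0.3,0.3,0.3],"offset":[[20,1,0],[50,1,0],[75,1,0],[87,1,0],[87,1,0]],"rot":[[-0.6,0,0],[-0.6,0,0],[-0.6,0,0],[-0.6,0,0],[-0.6,0,0]]}' ; python3 - <<'E'
from workcell import *
import cv2
print(state()['ee_pos'])
s=cv2.cvtColor(grab_frame("scene"),cv2.COLOR_RGB2BGR);t=cv2.cvtColor(grab_frame("top"),cv2.COLOR_RGB2BGR)
a=cv2.resize(s[100:220,280:440],None,fx=4,fy=4);b=cv2.resize(t[200:320,150:310],None,fx=4,fy=4)
cv2.imwrite('pics/g1.png',a);cv2.imwrite('pics/g1t.png',b)
E
```

```text
time_s: 1.6
ee_pos: [472.5, 237.9, 145.3]
ee_rot: [-169.4, 89.6, -160.5]
force: [-1.0, -1.0, 0.5]
gripper_width: 74.1
[472.51209489 237.8843375  145.29052448]
```

View pics/g1.png

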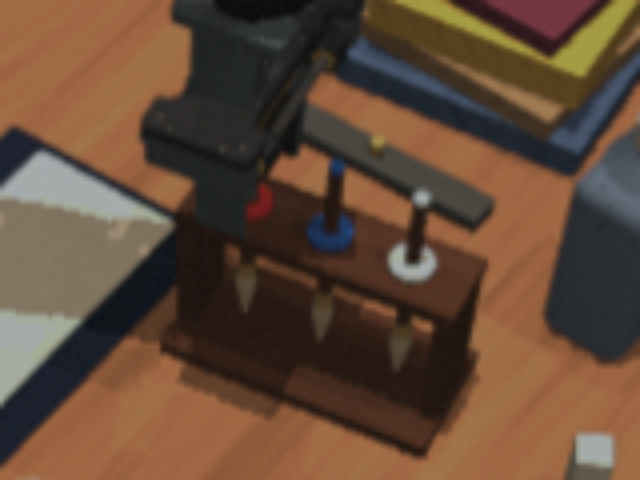

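View pics/g1t.png

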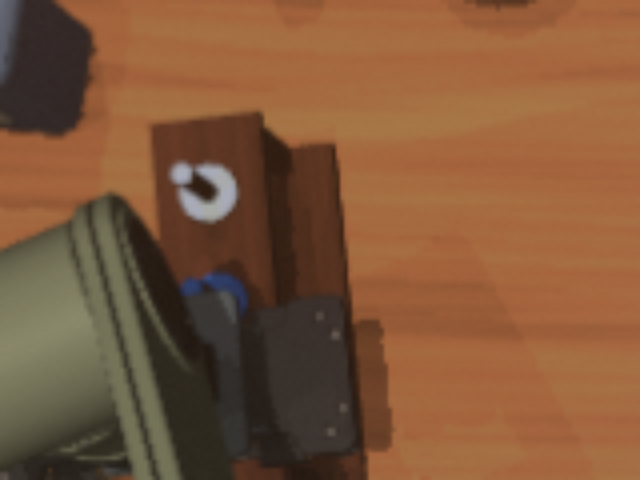

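The scene view shows the fingers straddling the red handle above the shelf, with the collar visible at (258,202). The measured pose is 4 mm off in x, so I'll let it settle and check.

```bash
python3 -m handwheel '{"gripper":[0.3,0.3],"offset":[[0,0,0],[0,0,0]],"rot":[[0,0,0],[0,0,0]]}' ;python3 - <<'E'
from h import *
from workcell import state
s=state();print(s['ee_pos'],s['qvel'].round(1)); go(s,[476.6,236.2,147],goal(8.7))
E
```

```text
time_s: 1.87
ee_pos: [476.3, 238.5, 149.8]
ee_rot: [21.5, 89.8, 30.4]
force: [-0.2, -0.3, 0.7]
gripper_width: 64.2
[476.29665801 238.46453311 149.84005927] [-0.3 -0.1  0.2 -0.1 -0.  -0.1]
offset [ 2.8 -2.3 -0.1] n 3.6
rot [ 0.17  0.15 -0.06]
```

```bash
python3 -m handwheel '{"gripper":[0.4,0.6,0.9,1,1],"offset":[[2,-2.3,0],[2,-2.3,0],[2,-2.3,0],[2,-2.3,0],[2,-2.3,0]],"rot":[[0,0,0],[0,0,0],[0,0,0],[0,0,0],[0,0,0]]}' 15; python3 -m handwheel '{"gripper":[1,1,1,1,1],"offset":[[0,0,0],[0,0,0],[0,0,0],[0,0,0],[0,0,0]],"rot":[[0,0,0],[0,0,0],[0,0,0],[0,0,0],[0,0,0]]}' 15
```

```text
time_s: 2.28
ee_pos: [476.2, 235.3, 146.6]
ee_rot: [38.0, 90.0, 46.9]
force: [-0.1, 0.4, -0.3]
gripper_width: 33.6
time_s: 2.7
ee_pos: [476.1, 235.3, 146.4]
ee_rot: [146.7, 90.0, 155.6]
force: [-0.2, -0.5, 1.0]
gripper_width: 10.5
```

```bash
python3 -m handwheel '{"gripper":[1,1,1,1,1],"offset":[[0,0,0],[-5,0,0],[-15,0,0],[-30,0,0],[-50,0,0]],"rot":[[0,0,0],[0,0,0],[0,0,0],[0,0,0],[0,0,0]]}' 30; python3 -m handwheel '{"gripper":[1,1,1,1,1],"offset":[[-22,0,0],[-45,0,0],[-70,0,0],[-90,0,0],[-100,0,0]],"rot":[[0,0,0],[0,0,0],[0,0,0],[0,0,0],[0,0,0]]}'; python3 - <<'E'
from workcell import *
import cv2
print(state()['gripper_width'])
s=cv2.cvtColor(grab_frame("scene"),cv2.COLOR_RGB2BGR)
cv2.imwrite('pics/l1.png',cv2.resize(s[60:220,260:440],None,fx=4,fy=3.75))
E
```

```text
time_s: 3.12
ee_pos: [475.5, 235.1, 196.8]
ee_rot: [-166.0, 89.9, -157.2]
force: [0.2, 0.6, 0.3]
gripper_width: 10.4
time_s: 3.53
ee_pos: [477.1, 235.8, 300.4]
ee_rot: [16.7, 89.7, 25.6]
force: [-0.4, 0.6, 0.4]
gripper_width: 10.4
10.437841756333196
```

View pics/l1.png

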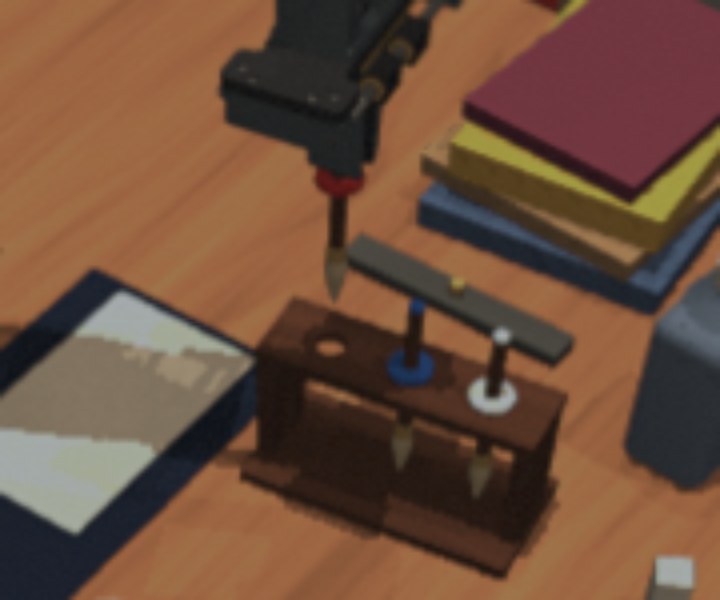

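The brush hangs straight in the fingers, with its tip above the shelf and the red hole empty. The other brushes are untouched. Next I'll move it over the tube.

```bash
python3 -m handwheel '{"gripper":[1,1],"offset":[[0,0,0],[0,0,0]],"rot":[[0,0,0],[0,0,0]]}'; python3 - <<'E'
from h import *
from workcell import state
s=state();print(s['ee_pos'],s['qvel'].round(1)); go(s,[522.6,-65.2,297],goal(8.7))
E
```

```text
time_s: 3.75
ee_pos: [475.6, 235.1, 295.5]
ee_rot: [-165.4, 89.9, -156.6]
force: [0.1, -0.2, -0.5]
gripper_width: 10.7
[475.5610525  235.05277838 295.48732292] [-0.1  0.6  1.  -0.  -0.  -0. ]
offset [-1.400e+00 -3.039e+02  3.000e-01] n 303.9
rot [ 0.14 -0.1   0.03]
```

```bash
python3 -m handwheel '{"gripper":[1,1,1,1,1],"offset":[[-1,-10,0],[-1,-30,0],[-1,-62,0],[-1,-98,0],[-1,-134,0]],"rot":[[0,0,0],[0,0,0],[0,0,0],[0,0,0],[0,0,0]]}'; python3 -m handwheel '{"gripper":[1,1,1,1,1],"offset":[[0,-36,0],[0,-72,0],[0,-108,0],[0,-138,0],[0,-158,0]],"rot":[[0,0,0],[0,0,0],[0,0,0],[0,0,0],[0,0,0]]}';python3 -m handwheel '{"gripper":[1,1,1,1],"offset":[[0,-8,0],[0,-11,0],[0,-11,0],[0,-11,0]],"rot":[[0,0,0],[0,0,0],[0,0,0],[0,0,0]]}'; python3 - <<'E'
from h import *
from workcell import *
s=state();print(s['ee_pos'],s['qvel'].round(1)); go(s,[522.6,-65.2,297],goal(8.7))
a=cv2.cvtColor(grab_frame("scene"),cv2.COLOR_RGB2BGR);b=cv2.cvtColor(grab_frame("top"),cv2.COLOR_RGB2BGR)
cv2.imwrite('pics/m1.png',cv2.resize(a[140:290,220:370],None,fx=4,fy=4));cv2.imwrite('pics/m1t.png',b)
E
```

```text
time_s: 4.17
ee_pos: [496.0, 101.1, 296.1]
ee_rot: [-169.9, 89.8, -161.0]
force: [0.7, -0.0, -0.9]
gripper_width: 10.4
time_s: 4.58
ee_pos: [520.3, -56.7, 296.0]
ee_rot: [-170.1, 89.8, -161.4]
force: [-0.2, -0.5, -0.8]
gripper_width: 10.3
time_s: 4.92
ee_pos: [522.3, -63.2, 297.1]
ee_rot: [126.6, 89.9, 135.5]
force: [-0.3, 0.9, -0.1]
gripper_width: 10.5
[522.33896246 -63.1733979  297.06848764] [ 0.7 -0.4 -0.2 -0.1 -0.1  0. ]
offset [ 0.1 -2.  -0.1] n 2.0
rot [ 0.18 -0.04 -0.06]
```

View pics/m1.png

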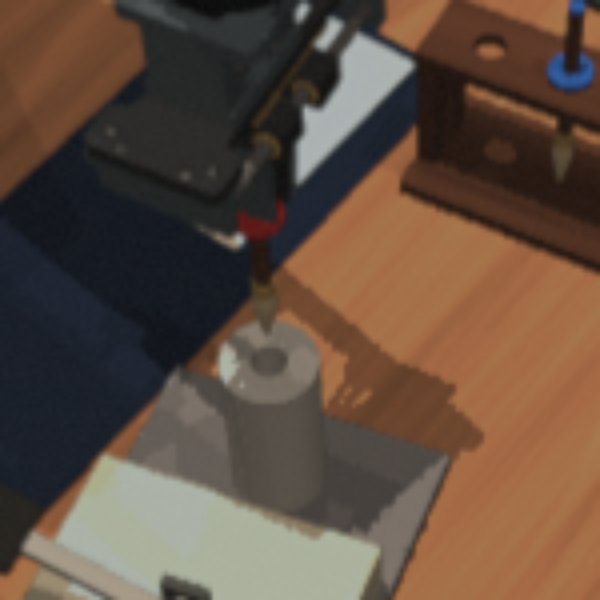

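View pics/m1t.png

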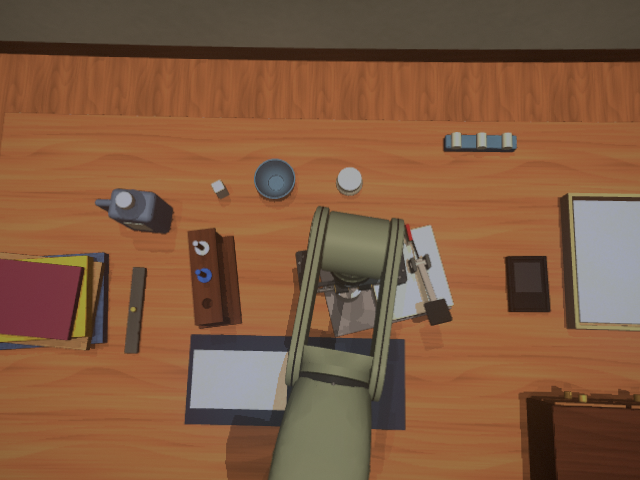

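In the scene crop the hair tip is at (267,333), the collar is ~(261,217), and the tube bore centre is ~(270,361). I'll compare these with the projections.

```bash
python3 - <<'E'
from h import *
from workcell import *
s=state();T=s['ee_pos'];print(T)
f=lambda p:((p-[220,140]+.5)*4-.5).round(1)
off=np.array([0.5,0.5])
tip=np.array([T[0],T[1],T[2]-128.4]);print('tip',f(proj('scene',tip)), 'collar mid',f(proj('scene',[T[0],T[1],T[2]-13.4])),'mouth',f(proj('scene',[522.6,-65,145])))
# sensitivities
print(f(proj('scene',tip+[5,0,0])),f(proj('scene',tip+[0,5,0])),f(proj('scene',tip+[0,0,5])))
E
```

```text
[522.47152046 -62.87392632 297.36697697]
tip [[269.2 334.8]] collar mid [[257.5 213.1]] mouth [[269.4 360.2]]
[[275.9 338.9]] [[274.4 329.3]] [[268.7 329.9]]
```

```bash
python3 -m handwheel '{"gripper":[1,1,1,1,1],"offset":[[0,-2.2,0],[5,-2.2,0],[15,-2.2,0],[21,-2.2,0],[21,-2.2,0]],"rot":[[0,0,0],[0,0,0],[0,0,0],[0,0,0],[0,0,0]]}';  python3 - <<'E'
from h import *
from workcell import *
s=state();T=s['ee_pos'];print(T,s['qvel'].round(1)); go(s,[522.6,-65.0,161.5],goal(8.7))
a=cv2.cvtColor(grab_frame("scene"),cv2.COLOR_RGB2BGR)
cv2.imwrite('pics/m2.png',cv2.resize(a[180:260,250:330],None,fx=7,fy=7))
f=lambda p:((p-[250,180]+.5)*7-.5).round(1)
print(f(proj('scene',[T[0],T[1],T[2]-128.4])),f(proj('scene',[522.6,-65,145])))
E
```

```text
time_s: 5.43
ee_pos: [521.9, -65.9, 274.2]
ee_rot: [161.0, 89.8, 169.8]
force: [-0.7, -0.1, 0.3]
gripper_width: 10.4
[521.87759765 -65.88576101 274.17662746] [-0.1 -0.4 -2.  -0.1  1.3  0. ]
offset [112.7   0.6   1.3] n 112.7
rot [ 0.16 -0.23 -0.08]
[[258.4 350.2]] [[261.8 350.8]]
```

View pics/m2.png

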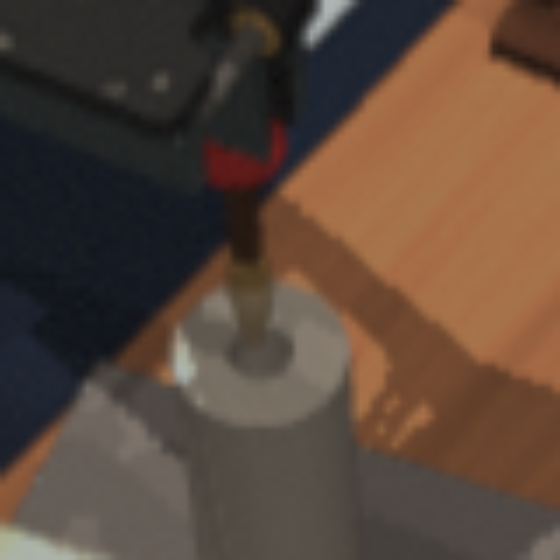

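The hair tip is at (255,345), just over the bore at (263,351), so it needs about +2 mm in x. I'll correct that and lower it.

```bash
python3 -m handwheel '{"gripper":[1,1,1,1,1],"offset":[[0,0.3,1.8],[8,0.3,1.8],[18,0.3,1.8],[30,0.3,1.8],[40,0.3,1.8]],"rot":[[0,0,0],[0,0,0],[0,0,0],[0,0,0],[0,0,0]]}';  python3 -m handwheel '{"gripper":[1,1,1,1,1],"offset":[[10,0,0],[22,0,0],[34,0,0],[44,0,0],[52,0,0]],"rot":[[0,0,0],[0,0,0],[0,0,0],[0,0,0],[0,0,0]]}'; python3 -m handwheel '{"gripper":[1,1,1],"offset":[[5,0,0],[8,0,0],[8,0,0]],"rot":[[0,0,0],[0,0,0],[0,0,0]]}';  python3 - <<'E'
from h import *
from workcell import *
s=state();T=s['ee_pos'];print(T,s['qvel'].round(1)); go(s,[522.6,-65.0,161.5],goal(8.7))
a=cv2.cvtColor(grab_frame("scene"),cv2.COLOR_RGB2BGR)
cv2.imwrite('pics/m3.png',cv2.resize(a[190:260,250:330],None,fx=7,fy=7))
E
```

```text
time_s: 5.9
ee_pos: [524.3, -65.6, 234.9]
ee_rot: [157.8, 89.9, 166.6]
force: [-0.5, -0.3, -0.5]
gripper_width: 11.0
time_s: 6.32
ee_pos: [524.3, -65.6, 183.0]
ee_rot: [158.9, 89.9, 167.8]
force: [1.7, -0.0, -0.3]
gripper_width: 10.5
time_s: 6.57
ee_pos: [524.6, -65.7, 175.9]
ee_rot: [157.3, 90.0, 166.1]
force: [-0.7, 0.6, -0.5]
gripper_width: 10.4
[524.57443619 -65.65934768 175.89347406] [ 0.1 -0.6 -1.   0.1  0.7  0.1]
offset [14.4  1.  -1.8] n 14.5
rot [ 0.14 -0.04 -0.02]
```

View pics/m3.png

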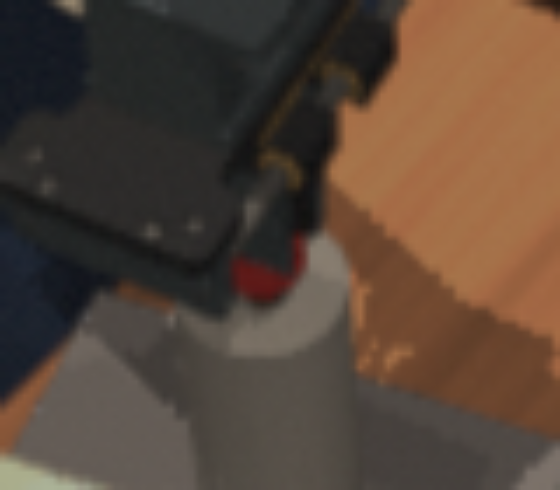

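```bash
python3 - <<'E'
from h import *
from workcell import *
s=state();T=s['ee_pos']
f=lambda p:((p-[250,190]+.5)*7-.5)
a=np.linspace(0,2*np.pi,200)
def circ(x,y,z,r): q=f(proj('scene',np.c_[x+r*np.cos(a),y+r*np.sin(a),0*a+z])); return q.min(0).round(1),q.max(0).round(1)
print('collar under',circ(T[0],T[1],T[2]-16.4,16),'top',circ(T[0],T[1],T[2]-10.4,16)); print('rim',circ(522.6,-65,145,31))
E
```

```text
collar under (array([216.1, 221.8]), array([310.3, 299. ])) top (array([214.9, 211.6]), array([309.5, 289. ]))
rim (array([171.5, 207.6]), array([352., 356.]))
```

```bash
python3 -m handwheel '{"gripper":[1,1,1,1,1],"offset":[[0,1,-1.5],[4,1,-1.5],[9,1,-1.5],[12,1,-1.5],[12,1,-1.5]],"rot":[[0,0,0],[0,0,0],[0,0,0],[0,0,0],[0,0,0]]}';  python3 -m handwheel '{"gripper":[1,1],"offset":[[1,0,0],[1,0,0]],"rot":[[0,0,0],[0,0,0]]}';  python3 - <<'E'
from h import *
from workcell import *
s=state();T=s['ee_pos'];print(T,s['force'].round(2)); go(s,[522.6,-65.0,161.5],goal(8.7))
a=cv2.cvtColor(grab_frame("scene"),cv2.COLOR_RGB2BGR)
cv2.imwrite('pics/m4.png',cv2.resize(a[190:260,250:330],None,fx=7,fy=7))
E
```

```text
time_s: 7.03
ee_pos: [522.6, -64.8, 163.6]
ee_rot: [159.8, 89.9, 168.6]
force: [-0.2, 0.9, -0.7]
gripper_width: 10.7
time_s: 7.2
ee_pos: [523.1, -64.9, 163.3]
ee_rot: [130.5, 90.0, 139.3]
force: [0.3, -0.1, -0.7]
gripper_width: 10.6
[523.11795207 -64.91495357 163.26818105] [ 0.29 -0.11 -0.71]
offset [ 1.8 -0.  -0.5] n 1.8
rot [ 0.14 -0.01 -0.01]
```

View pics/m4.png

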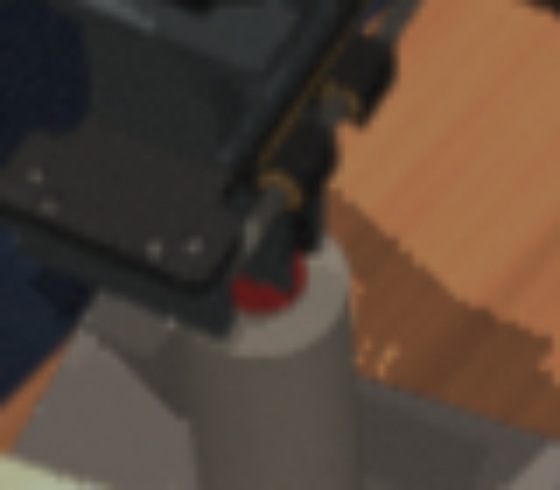

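The collar is about 2 mm above the rim and centred (right edge at 305, bottom at 313). I'll lower it the rest of the way and watch for contact.

```bash
python3 -m handwheel '{"gripper":[1,1,1],"offset":[[1,0,0],[1.5,0,0],[1.5,0,0]],"rot":[[0,0,0],[0,0,0],[0,0,0]]}';  python3 -m handwheel '{"gripper":[1,1,1],"offset":[[0.6,0,0],[0.8,0,0],[0.8,0,0]],"rot":[[0,0,0],[0,0,0],[0,0,0]]}'
```

```text
time_s: 7.5
ee_pos: [523.1, -64.9, 161.9]
ee_rot: [89.2, 90.0, 98.0]
force: [-0.2, -0.7, 0.4]
gripper_width: 10.4
time_s: 7.75
ee_pos: [523.2, -64.9, 161.4]
ee_rot: [-6.2, 90.0, 2.6]
force: [-0.2, -0.1, 2.2]
gripper_width: 10.3
```

There is contact at 2.2 N and the expected height. Releasing.

```bash
python3 -m handwheel '{"gripper":[0.8,0.75,0.7,0.6,0.5],"offset":[[0,0,0],[0,0,0],[0,0,0],[0,0,0],[0,0,0]],"rot":[[0,0,0],[0,0,0],[0,0,0],[0,0,0],[0,0,0]]}';python3 -m handwheel '{"gripper":[0.5,0.5,0.5],"offset":[[0,0,0],[0,0,0],[0,0,0]],"rot":[[0,0,0],[0,0,0],[0,0,0]]}'; python3 - <<'E'
from h import *
from workcell import *
a=cv2.cvtColor(grab_frame("scene"),cv2.COLOR_RGB2BGR)
cv2.imwrite('pics/m5.png',cv2.resize(a[190:260,250:330],None,fx=7,fy=7))
E
```

```text
time_s: 8.17
ee_pos: [523.1, -64.9, 161.0]
ee_rot: [110.8, 90.0, 119.7]
force: [0.5, -0.9, -0.6]
gripper_width: 38.1
time_s: 8.42
ee_pos: [523.1, -64.9, 161.1]
ee_rot: [48.5, 90.0, 57.3]
force: [0.0, -0.4, -0.1]
gripper_width: 45.5
```

View pics/m5.png

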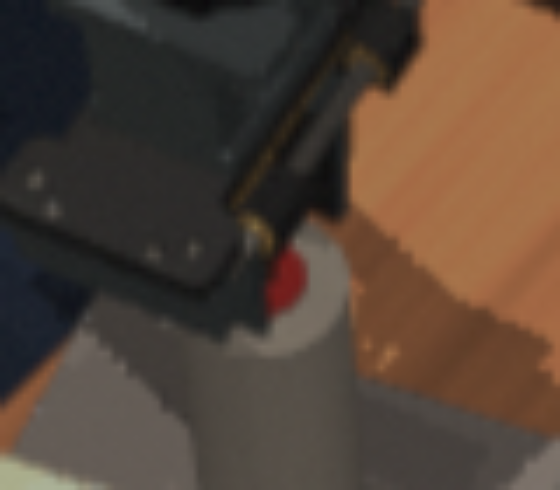

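The fingers are open and the collar is on the rim. Raising straight up, then a check.

```bash
python3 -m handwheel '{"gripper":[0.5,0.5,0.5,0.5,0.5],"offset":[[-4,0,0],[-15,0,0],[-35,0,0],[-60,0,0],[-80,0,0]],"rot":[[0,0,0],[0,0,0],[0,0,0],[0,0,0],[0,0,0]]}';python3 -m handwheel '{"gripper":[1,1,1],"offset":[[-20,0,0],[-30,0,0],[-30,0,0]],"rot":[[0,0,0],[0,0,0],[0,0,0]]}'; python3 - <<'E'
from h import *
from workcell import *
a=cv2.cvtColor(grab_frame("scene"),cv2.COLOR_RGB2BGR)
cv2.imwrite('pics/m6.png',cv2.resize(a[180:290,230:340],None,fx=5,fy=5))
# paddle geometry
y=np.radians(14.5);X=np.array([np.cos(y),np.sin(y)]);Y=np.array([-np.sin(y),np.cos(y)])
O=np.array([522.6,-65])-85*Y
# top-face center: at rest 160 high; level at .384
for th in(0,.2,.26,.3,.33,.36,.40):
    b=.384-th; h=[h for h in [ (160-110-120*np.sin(.384))/np.cos(.384)]][0]
    px=10-120*np.cos(b)+h*np.sin(b); pz=110+120*np.sin(b)+h*np.cos(b)
    print(th,(O+px*X-80*Y).round(1),round(pz,1))
s=state();print(s['ee_pos'],s['gripper_width']);go(s,[470,-249.5,185],goal(14.5))
E
```

```text
time_s: 8.88
ee_pos: [523.3, -64.9, 242.8]
ee_rot: [-10.7, 89.9, -1.8]
force: [0.7, -0.2, 0.1]
gripper_width: 45.6
time_s: 9.13
ee_pos: [524.3, -65.1, 273.7]
ee_rot: [-16.4, 89.7, -7.6]
force: [1.4, 0.6, -0.6]
gripper_width: 28.9
0 [ 467.9 -249.6] 160.0
0.2 [ 460.3 -251.5] 137.3
0.26 [ 459.  -251.9] 130.2
0.3 [ 458.3 -252.1] 125.5
0.33 [ 457.9 -252.2] 121.9
0.36 [ 457.6 -252.2] 118.3
0.4 [ 457.3 -252.3] 113.5
[523.47999702 -64.95590207 271.84051366] 24.42762302447391
offset [  86.8 -174.1  -81.4] n 210.9
rot [-5.66  0.11  0.03]
```

View pics/m6.png

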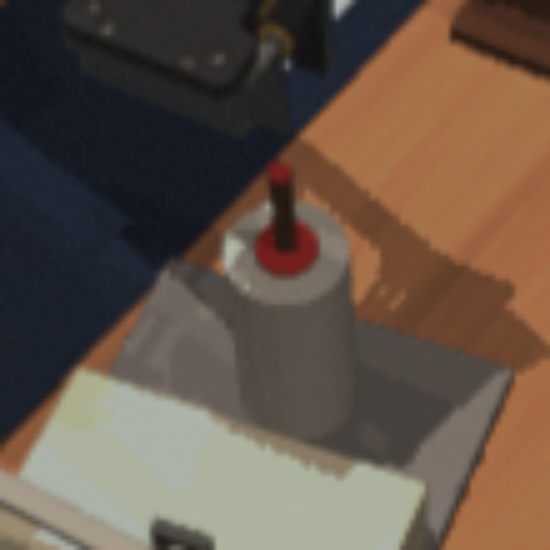

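The red brush stands upright with its collar flat on the rim (crop (286,250)). Now to above the paddle with the gripper shut.

```bash
python3 -m handwheel '{"gripper":[1,1,1,1,1],"offset":[[0,-20,-9],[0,-55,-26],[0,-92,-43],[0,-128,-60],[0,-155,-73]],"rot":[[-2,0,0],[-4,0,0],[-5.7,0,0],[-5.7,0,0],[-5.7,0,0]]}' 40;python3 -m handwheel '{"gripper":[1,1,1,1,1],"offset":[[12,-16,-8],[32,-18,-12],[55,-18,-12],[72,-18,-12],[72,-18,-12]],"rot":[[0,0,0],[0,0,0],[0,0,0],[0,0,0],[0,0,0]]}'; python3 - <<'E'
from h import *
from workcell import *
s=state();print(s['ee_pos'],s['gripper_width']);go(s,[467,-250,165],goal(14.5))
a=cv2.cvtColor(grab_frame("scene"),cv2.COLOR_RGB2BGR)
cv2.imwrite('pics/p1.png',cv2.resize(a[210:330,180:340],None,fx=5,fy=5))
E
```

```text
time_s: 9.6
ee_pos: [473.0, -231.3, 269.2]
ee_rot: [153.4, 89.8, 167.9]
force: [-0.8, 0.7, 0.3]
gripper_width: 0.9
time_s: 10.02
ee_pos: [464.5, -248.3, 193.9]
ee_rot: [135.3, 89.4, 149.8]
force: [-0.6, -0.3, -0.2]
gripper_width: 0.6
[ 464.47462144 -248.28165216  193.86298492] 0.5526830875702139
offset [28.8 -2.5  2.2] n 29.0
rot [ 0.   -0.45 -0.44]
```

View pics/p1.png

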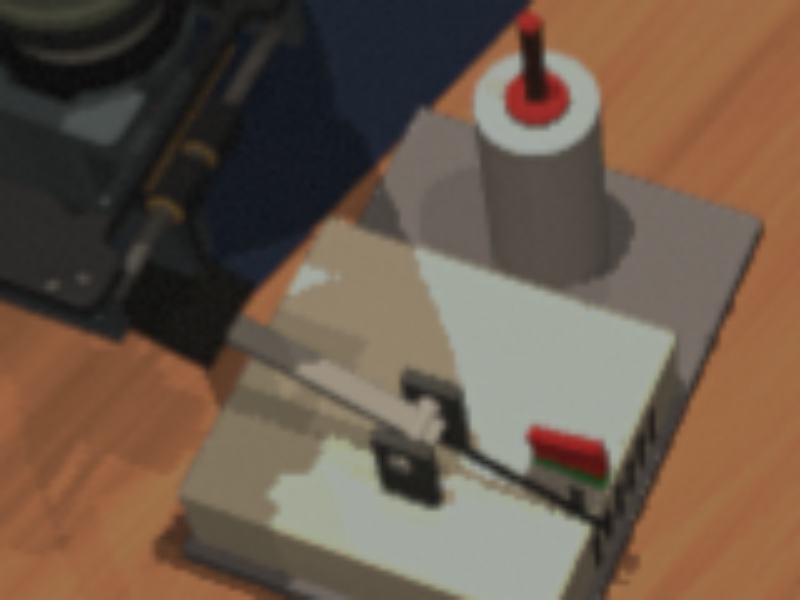

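The brush is seated in the tube and the shut fingers are over the paddle. I'll lower to contact.

```bash
python3 -m handwheel '{"gripper":[1,1,1,1,1],"offset":[[5,-2,1],[14,-2,1],[22,-2,1],[27,-2,1],[27,-2,1]],"rot":[[0,0,0],[0,0,0],[0,0,0],[0,0,0],[0,0,0]]}';python3 -m handwheel '{"gripper":[1,1,1,1,1],"offset":[[2,0,0],[5,0,0],[7,0,0],[8,0,0],[8,0,0]],"rot":[[0,0,0],[0,0,0],[0,0,0],[0,0,0],[0,0,0]]}'; python3 - <<'E'
from h import *
from workcell import *
s=state();print(s['ee_pos'],s['force'].round(1));go(s,[458,-252,122],goal(14.5))
E
```

```text
time_s: 10.48
ee_pos: [468.5, -250.9, 170.9]
ee_rot: [133.8, 89.9, 148.3]
force: [0.2, -0.5, 0.2]
gripper_width: 0.6
time_s: 10.9
ee_pos: [469.2, -251.6, 164.3]
ee_rot: [-60.9, 90.0, -46.3]
force: [-1.0, -0.4, 1.7]
gripper_width: 0.5
[ 469.20157478 -251.55718067  164.25997306] [-1.  -0.4  1.7]
offset [ 42.3   2.4 -11. ] n 43.7
rot [0.04 0.01 0.02]
```

```bash
python3 -m handwheel '{"gripper":[1,1,1,1,1],"offset":[[4,0.5,-2],[8,1,-3.5],[12,1,-5],[15,1,-6],[15,1,-6]],"rot":[[0,0,0],[0,0,0],[0,0,0],[0,0,0],[0,0,0]]}';python3 -m handwheel '{"gripper":[1,1,1,1,1],"offset":[[3,0,-1],[7,0,-2],[10,0,-3],[12,0,-3.5],[12,0,-3.5]],"rot":[[0,0,0],[0,0,0],[0,0,0],[0,0,0],[0,0,0]]}'; python3 - <<'E'
from h import *
from workcell import *
s=state();print(s['ee_pos'],s['force'].round(1));go(s,[458,-252,122],goal(14.5))
a=cv2.cvtColor(grab_frame("scene"),cv2.COLOR_RGB2BGR)
cv2.imwrite('pics/p2.png',cv2.resize(a[210:330,180:340],None,fx=5,fy=5))
E
```

```text
time_s: 11.32
ee_pos: [463.1, -252.0, 148.6]
ee_rot: [57.3, 90.0, 71.8]
force: [1.4, -1.1, 2.7]
gripper_width: 0.4
time_s: 11.73
ee_pos: [459.9, -252.8, 136.8]
ee_rot: [26.4, 90.0, 40.9]
force: [3.2, -0.1, 2.4]
gripper_width: 0.2
[ 459.86004657 -252.79540735  136.78875906] [ 3.2 -0.1  2.4]
offset [14.8  1.2 -1.6] n 14.9
rot [ 0.03  0.02 -0.01]
```

View pics/p2.png

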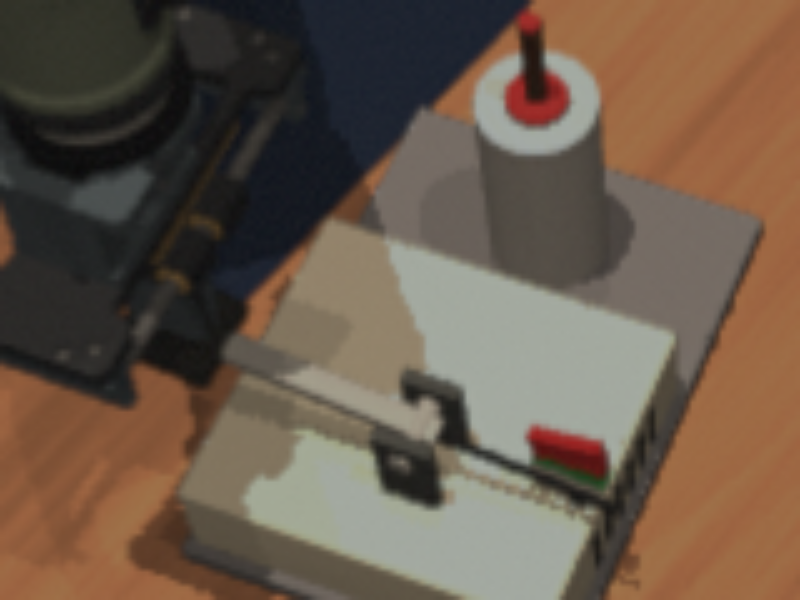

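The pointer has risen toward the green (crop ~(560,480)). Continuing down.

```bash
python3 -m handwheel '{"gripper":[1,1,1,1,1],"offset":[[3,0,0],[6,0,0],[8,0,0],[10,0,0],[10,0,0]],"rot":[[0,0,0],[0,0,0],[0,0,0],[0,0,0],[0,0,0]]}';python3 -m handwheel '{"gripper":[1,1,1],"offset":[[2,0,0],[3,0,0],[3,0,0]],"rot":[[0,0,0],[0,0,0],[0,0,0]]}'; python3 - <<'E'
from h import *
from workcell import *
s=state();print(s['ee_pos'],s['force'].round(1));go(s,[458,-252,122],goal(14.5))
a=cv2.cvtColor(grab_frame("scene"),cv2.COLOR_RGB2BGR);b=cv2.cvtColor(grab_frame("top"),cv2.COLOR_RGB2BGR)
cv2.imwrite('pics/p3.png',cv2.resize(a[210:330,180:340],None,fx=5,fy=5))
cv2.imwrite('pics/p3z.png',cv2.resize(a[285:325,265:315],None,fx=12,fy=12,interpolation=cv2.INTER_CUBIC))
E
```

```text
time_s: 12.2
ee_pos: [458.7, -253.0, 126.5]
ee_rot: [162.4, 89.9, 176.9]
force: [-2.7, -2.4, 5.2]
gripper_width: 0.5
time_s: 12.45
ee_pos: [458.9, -252.8, 123.8]
ee_rot: [154.3, 89.9, 168.9]
force: [-2.4, -1.8, 5.8]
gripper_width: 0.3
[ 458.88155146 -252.78361711  123.82806798] [-2.4 -1.8  5.8]
offset [ 1.8  1.  -0.7] n 2.2
rot [ 0.05 -0.1  -0.05]
```

View pics/p3.png

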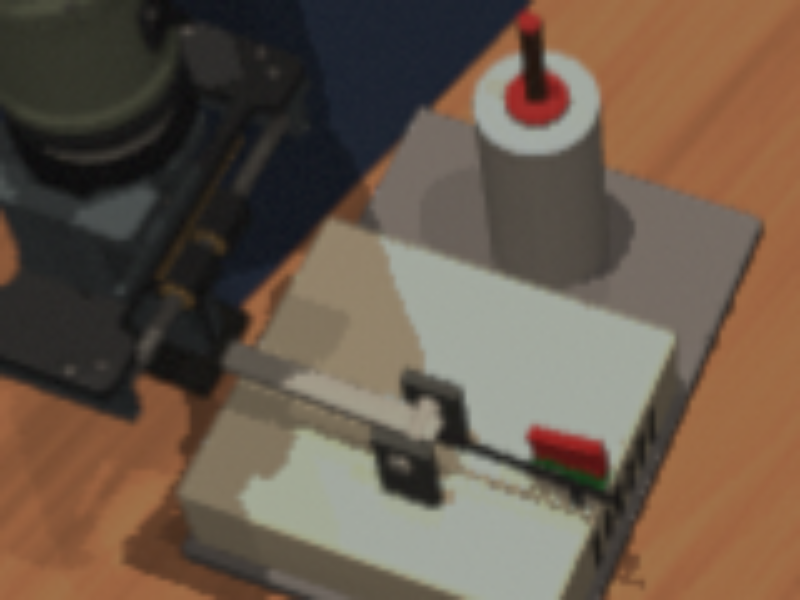

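View pics/p3z.png

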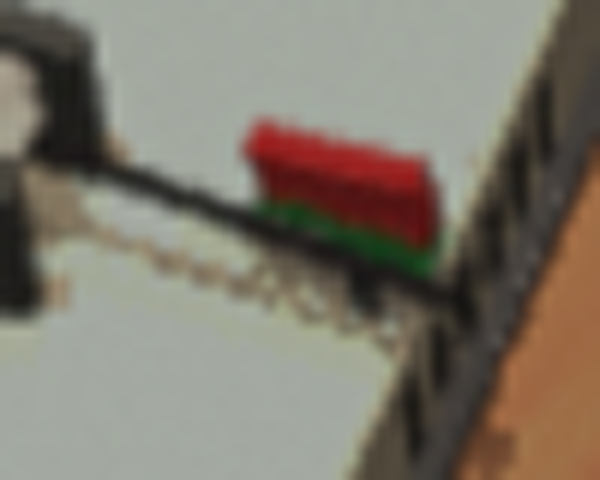

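The pointer overlies the green band (zoom crop ~(360,260)), force is 5.8 N and z is 123.8 mm, which gives ≈0.31 by geometry. I'll cross-check the lever angle from the pointer pixels.

```bash
python3 - <<'E'
from h import *
y=np.radians(14.5);X=np.array([np.cos(y),np.sin(y),0]);Y=np.array([-np.sin(y),np.cos(y),0]);Z=np.array([0,0,1.])
P=np.array([522.6,-65,0])-85*Y+10*X-80*Y+110*Z
print('pivot',proj('scene',P), 'expected crop p3',(proj('scene',P)-[180,210])*5)
f=lambda p:((p-[265,285]+.5)*12-.5).round(0)
for th in(0,.2,.26,.3,.33,.36,.4,.45):
    b=.384-th
    print(th,[f(proj('scene',P+L*(np.cos(b)*X-np.sin(b)*Z)))[0] for L in(40,70,100)])
from scipy.optimize import least_squares
E
python3 - <<'E'
import cv2
a=cv2.imread('pics/scene0.png')
cv2.imwrite('pics/z0.png',cv2.resize(a[285:325,265:315],None,fx=12,fy=12,interpolation=cv2.INTER_CUBIC))
E
```

```text
pivot [[262.98132791 294.73772665]] expected crop p3 [[414.90663957 423.68863324]]
0 [array([164., 221.]), array([300., 295.]), array([435., 368.])]
0.2 [array([172., 207.]), array([315., 271.]), array([459., 335.])]
0.26 [array([173., 202.]), array([317., 262.]), array([462., 323.])]
0.3 [array([173., 199.]), array([318., 256.]), array([464., 314.])]
0.33 [array([173., 196.]), array([318., 252.]), array([464., 308.])]
0.36 [array([173., 193.]), array([318., 247.]), array([465., 301.])]
0.4 [array([172., 189.]), array([318., 240.]), array([464., 292.])]
0.45 [array([171., 185.]), array([316., 232.]), array([462., 280.])]
```

View pics/z0.png

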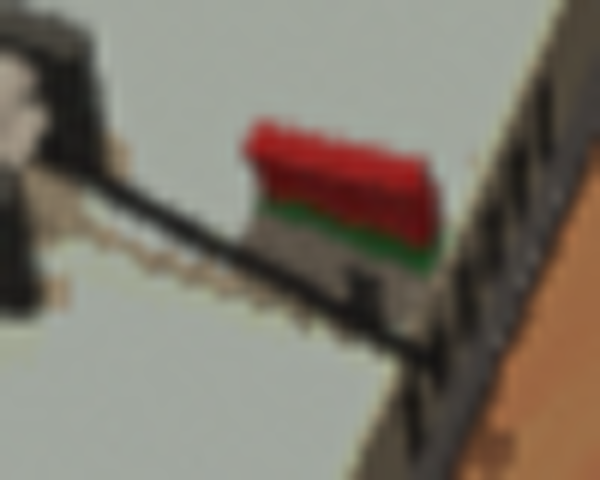

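Correcting for the rest-image bias, the pointer pixels give θ ≈ 0.33–0.34, which agrees with force and geometry (mid-green). I'll hold briefly, recheck stability and look at the whole scene.

```bash
python3 -m handwheel '{"gripper":[1,1,1,1,1],"offset":[[0,0,0],[0,0,0],[0,0,0],[0,0,0],[0,0,0]],"rot":[[0,0,0],[0,0,0],[0,0,0],[0,0,0],[0,0,0]]}';python3 -m handwheel '{"gripper":[1,1,1,1,1],"offset":[[0,0,0],[0,0,0],[0,0,0],[0,0,0],[0,0,0]],"rot":[[0,0,0],[0,0,0],[0,0,0],[0,0,0],[0,0,0]]}'; python3 - <<'E'
from h import *
from workcell import *
a=cv2.cvtColor(grab_frame("scene"),cv2.COLOR_RGB2BGR);b=cv2.cvtColor(grab_frame("top"),cv2.COLOR_RGB2BGR)
cv2.imwrite('pics/f.png',a);cv2.imwrite('pics/ft.png',b)
cv2.imwrite('pics/fz.png',cv2.resize(a[285:325,265:315],None,fx=12,fy=12,interpolation=cv2.INTER_CUBIC))
s=state();print(s['time_s'],s['ee_pos'],s['force'])
E
```

```text
time_s: 12.97
ee_pos: [459.1, -252.7, 124.1]
ee_rot: [149.9, 89.9, 164.4]
force: [-2.0, -2.6, 5.6]
gripper_width: 0.3
time_s: 13.38
ee_pos: [459.0, -252.7, 124.1]
ee_rot: [147.6, 89.9, 162.1]
force: [-3.4, -2.2, 5.1]
gripper_width: 0.8
13.4833 [ 459.02333356 -252.68852682  124.05101839] [-3.29884013 -1.8897885   5.26634938]
```

View pics/f.png

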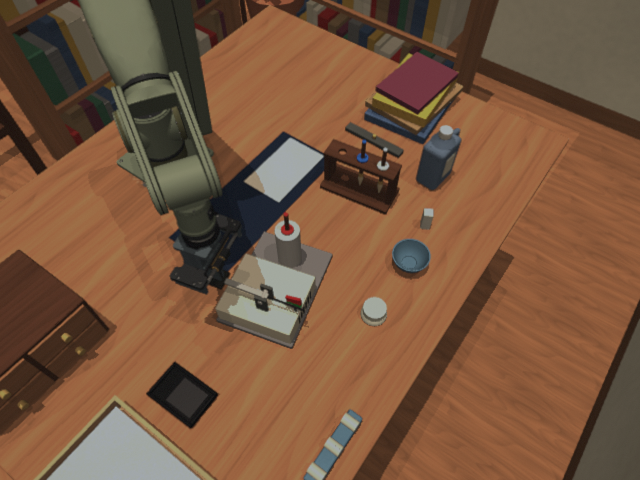

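View pics/fz.png

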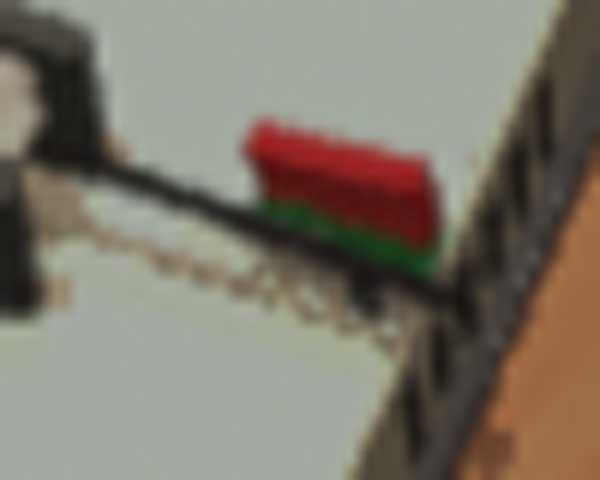

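View pics/ft.png

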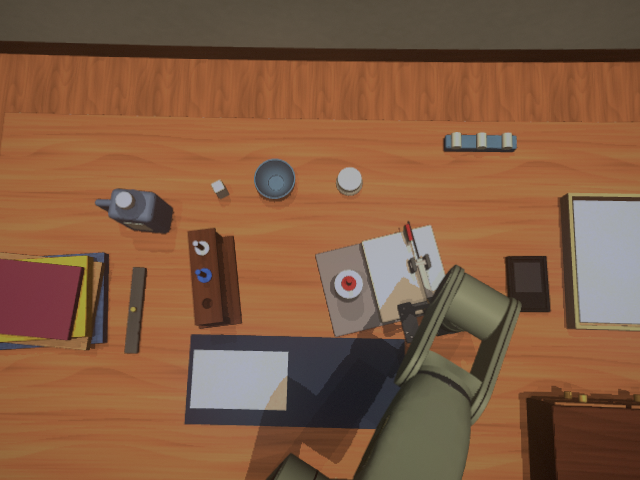

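The others are unmoved, the red brush is seated in the tube and the pointer is steady in the green. Force is 5.3 N, so I'll nudge 1 mm more towards mid-green and hand in.

```bash
python3 -m handwheel '{"gripper":[1,1,1,1,1],"offset":[[0.5,0,0],[1,0,0],[1,0,0],[1,0,0],[1,0,0]],"rot":[[0,0,0],[0,0,0],[0,0,0],[0,0,0],[0,0,0]]}'; python3 - <<'E'
from workcell import *
s=state();print(s['time_s'],s['ee_pos'],s['force']); print(job_done())
E
```

```text
time_s: 13.9
ee_pos: [458.9, -252.7, 123.1]
ee_rot: [150.9, 89.9, 165.5]
force: [-2.4, -2.3, 4.7]
gripper_width: 0.5
13.9 [ 458.94600526 -252.69937672  123.05712432] [-2.41543181 -2.26869403  4.65664108]
the job is handed in; nothing more can be done
None
```

The red-collared brush hangs hair-down in the dryer's tube and is let go. The lever is held with its pointer in the green, and I handed the job in at 13.9 s while still pressing.

- **Brush:** the pictures show it upright with its collar flat on the rim, after a light contact of 2.2 N at the expected height.
- **Lever:** the fingertips ended 123 mm above the desk, which the lever's geometry puts at about 0.32 rad. The pointer pixels gave 0.33–0.34 rad and put it over the green; I took them before the last 1 mm nudge and no picture after it.
- **Check that disagreed:** the vertical force read 5.8, 5.6, 5.1, then 4.7 N, against 6 N for mid-green. About 3 N of sideways force was also on the tool. The last reading would suggest a lower angle (about 0.23 rad), just short of the green. I put it down to sensor noise (about 1 N) and sideways friction, since height and pointer position were steady.
- **Everything else:** in the last pictures, the blue and white brushes and the other things on the desk looked unmoved. No reported force came near the limits.

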